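# Index the drill jig to the next hole

### The job

The flange in the drill jig needs its next hole position brought under the drill bush. With the fingertips press the jig's indexing plunger in and turn the table anticlockwise (seen from above) by one hole, to the very next hole of the index plate; let the plunger spring back up into that hole so that the table is locked, and take the hand away. Press and push only: do not grip the plunger, and leave the screwdriver, oil bottle and socket lying where they are.

Things in the scene. Friction and masses are not known exactly. Their poses are not given: they have to be found in the camera images.
- table_axis (a point): Point on the table's upright turning axis at the top face of the jig's fixed steel index plate, 40 mm above the bench. z is up, x points to the drill-bush bracket. The round grey base (radius 150 mm, two ears reaching 195 mm out along y) carries the plate; its 8 holes of 16 mm lie 45 degrees apart, 115 mm from the axis, joined by a ring slot 9.6 mm wide.
- drill_bush (a point): Top of the steel drill bush, 168 mm above the bench, 62 mm from the turning axis. It hangs in the jig's fixed bracket: a 44 mm wide grey post 182 mm from the axis, on the side away from the plunger, and an arm from it back to the bush. Nothing of the bracket is higher.
- clamp_stud (a point): Top of the clamp stud in the middle of the turning table, 129 mm above the bench. The dark steel table is 98 mm in radius; on it is clamped the steel flange, 84 mm in radius, its rim 77 mm and hub 98 mm above the bench.
- plunger_top (a point): Centre of the flat top of the indexing plunger's black round head, 36 mm across and 10 mm thick, 115 mm from the turning axis, 101 mm above the bench when up; it sinks straight down. It sits over a steel bush (33 mm across, top 73 mm above the bench) on a 40 mm wide grey arm (top 61 mm above the bench, reaching 155 mm from the axis), and goes round with the table.
- plunger (a joint): How far the plunger is pressed in, m: 0 up, 0.014 fully in. Spring 4 N at 0, 9.6 N at 0.014. Up, the 14 mm collar of its stem fills a hole of the index plate and locks the table (1 mm play). Pressed past 0.008 it frees the table. Let go between holes, the collar rides under the plate at 0.008 and the table still turns; within about 3 mm of a hole its tapered end finds the hole and springs up.
- turntable (a joint): Angle of the table in rad, growing anticlockwise seen from above: 0 at the start, locked in a hole; each next hole is 0.785 rad further. It turns on a stiff bearing (about 0.1 N m, so about 1 N pushed at the plunger) and stays where it is left. A fingertip that presses the plunger and moves along the arc takes the table along.
- screwdriver: Loose screwdriver with a red handle lying on the bench beside the jig, 200 mm long, 26 mm thick; origin at its middle, on the bench, x along it; bystander.
- oil_bottle: Loose white oil bottle with black cap, 58 mm across, 135 mm high, standing beside the bracket; origin at the centre of its foot; bystander.
- socket: Loose dark steel socket standing on end, 31 mm across, 50 mm high; origin at the centre of its foot; bystander.

How it is judged:
By the outcome, as a careful person would: the job done as asked, in the order asked, and still so for the second after the job is handed in, with the robot touching nothing.
It also fails if it takes over 34 s, if anything falls off the work surface, if the arm or the gripper's body presses on something with over 40 N, if the wrist force passes 120 N, or if a joint passes its speed limit or range.

### The arm

A 6-joint arm with a two-finger parallel gripper is mounted at the origin on the work surface. World frame = base frame: x ahead of the robot, y to its left, z up, the work surface at z = 0. Lengths are in m, angles in rad, forces in N, time in s.
With the tool pointing down it reaches from about 0.35 to 0.975 m from the base axis. Payload 4.9 kg.
Tool frame: the origin (TCP) lies on the front face of the gripper's body, between the roots of the fingers; the fingertips stand ctrl.tip_extent ahead of it and the grasp point (between the pads) lies 54 mm ahead of it (ctrl.tip_extent is the distance from the TCP to the fingertips, in m); z points along the fingers, y is the line along which they close (so a half turn about z gives the same grasp; the last joint's range is limited). The gripper opens to 85 mm and grips with 20 to 120 N. Pads are 22 mm wide; open, the fingers measure 114 mm over their backs; the gripper's body (76 mm by 85 mm) begins 54 mm behind the grasp point. The pads swing forward as they close: fully open they stand 13 mm farther back than shut.
Start: joints at [-1.308, 0.053, 1.613, -0, 1.476, -0.119], TCP at [0.233, -0.58, 0.304] pointing down, gripper open.
Joint ranges: [-3.01, 3.01], [-1.01, 2.22], [0.06, 2.58], [-1.02, 4.17], [0.09, 2.62], [-3.14, 3.14]. Speed limits (rad/s): [2.57, 2.57, 3.14, 3.14, 3.14, 3.14].

### API

Orientations are given as a rotation vector (axis times angle).
In Python, from station import ctrl gives the robot as it stands.
- The arm moves only by the tool apply_moves, never from a script. Its argument "rows" is one flat list of numbers, 6 for each row, row after row: the shift along the tool's x, y, z normalised to -1 to 1, where 1 is 0.6 m, then the turn, a rotation vector about the tool's x, y, z normalised to -1 to 1, where 1 is 90 degrees. A call has 1 to 20 rows; each row is the pose to reach, as a shift and turn from the pose commanded when the call began, along the tool's axes at that moment; what a row does not reach only later rows make up. A row lasts 1/10 s, in which the tool goes at most 50 mm and 8.59 degrees, less where a joint would pass 70% of its speed; a pose out of reach is approached as far as the arm can. A call with a number of a shift or a turn outside -1 to 1 is refused whole. A call with a gripper value outside its range is refused whole. "grip" is the opening, from 0 (shut) to 1 (fully open), set as the call begins (left out, the last holds). The fingers move at their own pace and stop on an object; "grip_force" is the grip in N (left out, the last holds). Time passes only in rows, so rows that repeat a pose let the fingers close. It gives the time, the measured TCP pose, the force, the opening and the grip force at its end, in the units of the state.
- ctrl.get_obs(): the state, without advancing time (a new reading comes with each control period).
- ctrl.get_image(name): name is "scene" or "top"; returns (picture, depth): 400x640x3 uint8, blue, green, red; 400x640 float32, m along the optical axis (not along the pixel's ray), 0 where there is no reading.
- ctrl.camera_model(name): a dict with "mtx" (3x3 intrinsics, pixels), "R" (3x3) and "t" (3): a world point X has camera coordinates R X + t. Camera axes: x right, y down, z forward; pixel columns grow to the right and rows downward; lengths in m; the calibration is good to about 2 mm. A picture is of the moment at which its call begins. camera_model takes no time and is no camera call.
- ctrl.finish_job(): hands the job in; it is judged then, once.
The state is a dict: "t": time; "q": joint angles; "dq": joint speeds; "effort": joint torques, N m; "tool_pos": TCP position; "tool_rot": TCP orientation; "contact_force": force on the tool from outside, world axes, zero at the start; "wrist_torque": the same for the moment, N m; "opening": finger opening in m; "grip_force": force on a finger pad.
Only numpy, scipy, OpenCV 4.12 (cv2) and the standard library are available. Lean on these libraries where they do the work, as an engineer would, in place of code of your own. Each camera call takes 0.05 s, during which the arm holds its last target. There are 200 camera calls.

## Working session

There is one attempt and no reset: what is moved stays moved. The work goes in short steps, Python scripts to look and compute and a tool call to move; the robot and the scene stay as the last step left them, time stands still between calls to the robot, and variables do not carry over. Pictures are saved under pics/ and viewed, at most 10 in all, crops included, and the job is handed in when it is done.

Besides the shell and the picture viewer there is one more tool, called after "Request:" by a JSON object that holds its "api" and its "payload". apply_moves: Moves the arm, as the interface text tells. Its arguments: {"type":"object","properties":{"rows":{"type":"array","items":{"type":"number"}},"grip":{"type":"number"},"grip_force":{"type":"number"}},"required":["rows"]}

```bash
mkdir -p pics; ls
python3 - <<'E'
from station import ctrl
import cv2,numpy as np
o=ctrl.get_obs();print({k:np.round(v,3).tolist() for k,v in o.items()},ctrl.tip_extent)
for n in("scene","top"):
    im,d=ctrl.get_image(n);cv2.imwrite(f"pics/{n}0.png",im);np.savez(f"/tmp/{n}0",im=im,d=d)
    m=ctrl.camera_model(n);print(n,{k:np.round(v,3).tolist() for k,v in m.items()})
E
```

```text
pics
{'t': 0.0, 'q': [-1.308, 0.053, 1.614, 0.0, 1.476, -0.119], 'dq': [-0.0, -0.001, -0.001, 0.001, 0.0, 0.001], 'effort': [-0.004, -39.369, -37.017, -0.001, 0.007, -0.0], 'tool_pos': [0.233, -0.58, 0.303], 'tool_rot': [-3.083, -0.596, 0.0], 'contact_force': [0.872, 0.375, -0.322], 'wrist_torque': [-0.003, 0.005, 0.039], 'grip_force': 0.0, 'opening': 0.086} 0.0726
scene {'mtx': [[361.299, 0.0, 322.712], [0.0, 361.299, 195.582], [0.0, 0.0, 1.0]], 'R': [[0.342, 0.94, 0.01], [0.756, -0.269, -0.597], [-0.558, 0.212, -0.802]], 't': [-0.273, -0.356, 1.103]}
top {'mtx': [[494.315, 0.0, 321.851], [0.0, 494.315, 195.226], [0.0, 0.0, 1.0]], 'R': [[0.013, -1.0, 0.011], [-0.988, -0.015, -0.156], [0.156, -0.008, -0.988]], 't': [0.051, 0.611, 1.087]}
```

View pics/scene0.png

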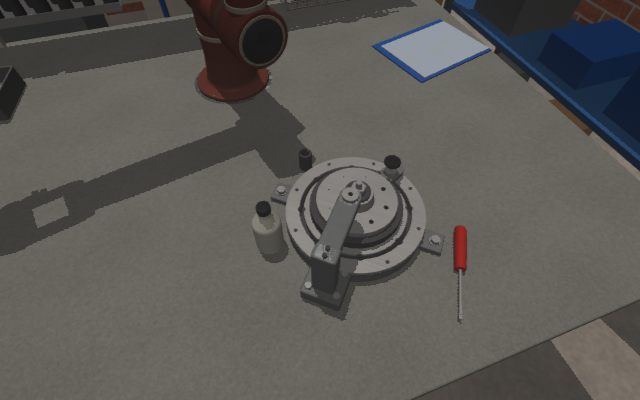

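View pics/top0.png

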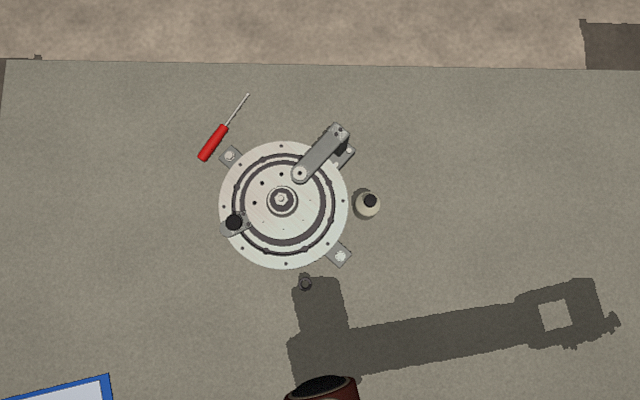

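The top view shows the plunger's black head near (234,222), the clamp stud near (282,199) and the drill bush near (299,174). The socket is at (305,283). In the scene view the head is at (392,162). Next I'll measure these points.

```bash
cat > h.py <<'E'
import numpy as np,cv2
from station import ctrl
def ray(n,p):
    m=ctrl.camera_model(n);R=np.array(m["R"]);C=-R.T@m["t"];d=R.T@np.linalg.inv(m["mtx"])@[p[0],p[1],1.];return C,d
def onz(n,p,z): C,d=ray(n,p);return C+d*(z-C[2])/d[2]
def tri(p,q):
    C1,d1=ray("top",p);C2,d2=ray("scene",q)
    s=np.linalg.lstsq(np.c_[d1,-d2],C2-C1,rcond=None)[0];a=C1+d1*s[0];b=C2+d2*s[1];return (a+b)/2,np.linalg.norm(a-b)
def deproj(n,p,dep): C,d=ray(n,p);return C+d*dep
def blob(im,box,th):
    x0,y0,x1,y1=box;g=im[y0:y1,x0:x1].max(2);m=(g<th).astype(np.uint8)
    k,l,s,c=cv2.connectedComponentsWithStats(m)
    i=1+np.argmax(s[1:,4]);return c[i]+[x0,y0],s[i]+np.array([x0,y0,0,0,0]),l==i
def head(top,sc,tb=(218,208,250,238),sb=(380,150,405,172),th=45):
    return blob(top,tb,th),blob(sc,sb,th)
E
python3 - <<'E'
from h import *
T=np.load("/tmp/top0.npz");S=np.load("/tmp/scene0.npz")
a,b=head(T["im"],S["im"]);print(a[:2],b[:2])
print("tri",tri(a[0],b[0]),"z101",onz("top",a[0],.101),onz("scene",b[0],.101))
print("depth",deproj("top",a[0],T["d"][int(a[0][1]),int(a[0][0])]),deproj("scene",b[0],S["d"][int(b[0][1]),int(b[0][0])]))
# heightmap-based: base plate points from top depth
m=ctrl.camera_model("top");R=np.array(m["R"]);K=m["mtx"]
v,u=np.mgrid[0:400,0:640];d=T["d"]
P=(np.stack([(u-K[0][2])/K[0][0]*d,(v-K[1][2])/K[1][1]*d,d],-1)-m["t"])@R
sel=lambda lo,hi:(P[...,2]>lo)&(P[...,2]<hi)&(d>0)&(u>190)&(u<390)&(v>110)&(v<275)
for n,lo,hi in(("stud",.122,.135),("plate",.034,.046),("rim",.070,.082),("arm",.155,.18)):
    mk=sel(lo,hi);
    if n in("stud",): mk&=(abs(u-282)<14)&(abs(v-199)<14)
    q=P[mk];print(n,len(q),q.mean(0) if len(q) else"")
    if n in("plate","rim"):
        c,ax=cv2.minEnclosingCircle(q[:,:2].astype(np.float32)[:,None]);print(c,ax)
        cn=max(cv2.findContours(mk.astype(np.uint8),0,1)[0],key=cv2.contourArea)
print("stud z129",onz("top",(282,199),.129),"bush",onz("top",(299,174),.168))
print("plunger z around",P[214:231:4,226:243:4,2].round(3))
for nm,f in(("top",T),("scene",S)):
    c=(258,205) if nm=="top" else (365,190)
    cr=f["im"][c[1]-50:c[1]+50,c[0]-65:c[0]+65];cv2.imwrite(f"pics/c_{nm}.png",cv2.resize(cr,None,fx=6,fy=6,interpolation=2))
E
```

```text
(array([233.42222222, 221.45555556]), array([226, 211,  16,  19, 180])) (array([392.125  , 161.94375]), array([385, 156,  15,  13, 160]))
tri (array([0.54208105, 0.25048646, 0.09787446]), np.float64(0.0009526022733344296)) z101 [0.54196756 0.25039562 0.101     ] [0.54431728 0.24825672 0.101     ]
depth [0.54194446 0.25035685 0.10122793] [0.54478359 0.24791046 0.10161739]
stud 26 [0.59080084 0.14883465 0.12830919]
plate 5484 [0.58545291 0.14034793 0.04016327]
(0.6089606285095215, 0.12416773289442062) 0.18058738112449646
rim 3468 [0.58508616 0.15079189 0.07682885]
(0.5889807939529419, 0.09318003058433533) 0.15765631198883057
arm 1372 [0.68122945 0.06855032 0.16308222]
stud z129 [0.58844689 0.14464221 0.129     ] bush [0.63524117 0.10813588 0.168     ]
plunger z around [[0.039 0.036 0.016 0.062 0.07 ]
 [0.101 0.101 0.097 0.1   0.073]
 [0.102 0.099 0.103 0.099 0.066]
 [0.1   0.101 0.103 0.101 0.063]
 [0.062 0.1   0.098 0.062 0.062]]
```

View pics/c_top.png

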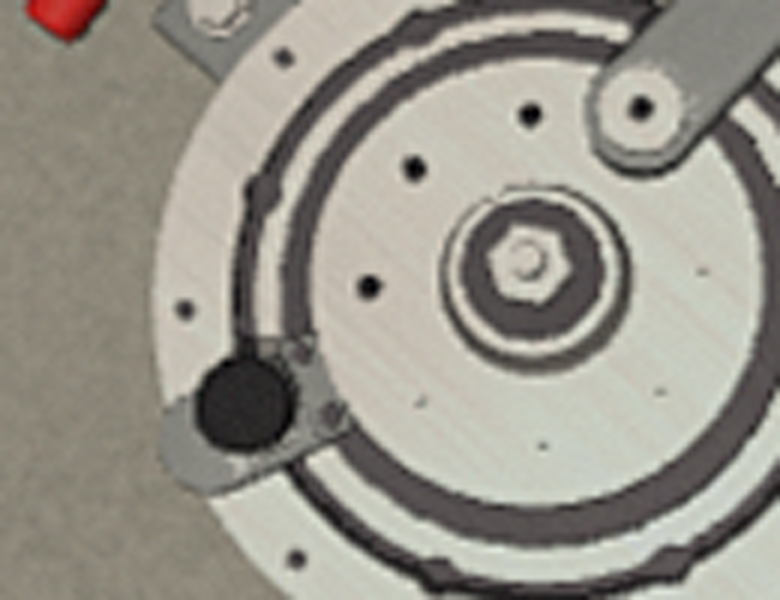

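View pics/c_scene.png

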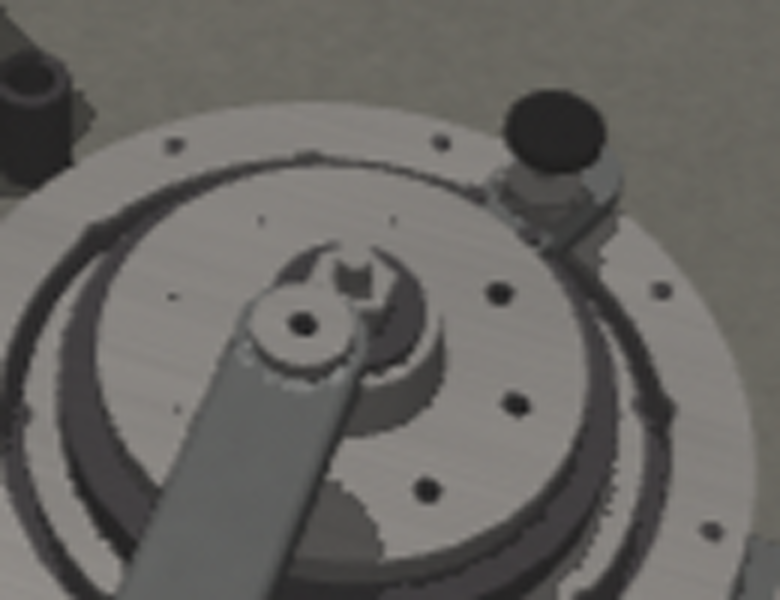

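```bash
cat >> h.py <<'E'
from scipy.spatial.transform import Rotation as Ro
def rows(targets):
    o=ctrl.get_obs();R=Ro.from_rotvec(o["tool_rot"]);p=np.array(o["tool_pos"])
    return (R.inv().apply(np.atleast_2d(targets)-p)/0.6).round(4)
E
python3 - <<'E'
from h import *
cp=lambda x,y:(193+(x+.5)/6-.5,155+(y+.5)/6-.5)
pl=onz("top",cp(246,404),.101);st=onz("top",cp(530,260),.129);bu=onz("top",cp(641,107),.168)
hs=[onz("top",cp(*c),.04) for c in((265,192),(440,572),(672,562),(420,28))]
print("pl",pl,"stud",st,"bush",bu,np.linalg.norm((pl-st)[:2]),np.linalg.norm((bu-st)[:2]))
pts=np.array(hs)[:,:2]
from scipy.optimize import least_squares
c=st[:2]
ang=lambda p:np.degrees(np.arctan2(*(p[:2]-c)[::-1]))
print("ang pl",ang(pl),"bush",ang(bu),"holes",[(round(ang(h),1),round(np.linalg.norm(h[:2]-c),4)) for h in hs])
k=np.array([-1,1,2,-2])*np.pi/4
X=lambda v,kk:v[:2]+.115*np.c_[np.cos(v[2]+kk),np.sin(v[2]+kk)]
Q=np.r_[pts,[pl[:2]]];kk=np.r_[k,0]
r=least_squares(lambda v:np.r_[(X(v,kk)-Q).ravel(),v[:2]-c],[*c,np.radians(ang(pl))])
print("fit",r.x[:2],np.degrees(r.x[2]),(r.fun*1000).round(1));v=r.x
print("start,next",X(v,np.array([0,np.pi/4])))
print(onz("scene",(365-65+554/6,190-50+132/6),.101))
print("row",rows([[*X(v,np.array([0.]))[0],.23]]), Ro.from_rotvec(ctrl.get_obs()["tool_rot"]).as_matrix().round(3))
E
```

```text
pl [0.54097185 0.25000684 0.101     ] stud [0.59073911 0.14700108 0.129     ] bush [0.63858128 0.10734499 0.168     ] 0.11439828121913587 0.06214079077051916
ang pl 115.78752649420599 bush -39.65513548986356 holes [(np.float64(70.6), np.float64(0.116)), (np.float64(160.5), np.float64(0.1128)), (np.float64(-153.7), np.float64(0.113)), (np.float64(26.5), np.float64(0.1163))]
fit [0.59207479 0.14747628] 116.28300616929789 [-0.2 -0.  -1.3 -0.2 -0.4 -0.4  0.4 -0.4  0.2  0.6  1.3  0.5]
start,next [[0.54115218 0.25058733]
 [0.48315655 0.18437908]]
[0.54461057 0.24860436 0.101     ]
row [[ 0.9925 -1.0922  0.1236]] [[ 0.928  0.373 -0.   ]
 [ 0.373 -0.928  0.002]
 [ 0.    -0.002 -1.   ]]
```

Request:
{"api": "apply_moves", "payload": {"rows": [0.5,-0.55,0,0,0,0,0.5,-0.55,0,0,0,0,0.5,-0.55,0,0,0,0,0.5,-0.55,0,0,0,0,0.5,-0.55,0,0,0,0,0.5,-0.55,0,0,0,0,0.5,-0.55,0,0,0,0,0.5,-0.55,0,0,0,0,0.5,-0.55,0,0,0,0,0.5,-0.55,0,0,0,0,0.5,-0.55,0,0,0,0,0.5,-0.55,0,0,0,0,0.5,-0.55,0,0,0,0], "grip": 0, "grip_force": 20}}

```text
t: 1.4
tool_pos: [0.3879, -0.1632, 0.3037]
tool_rot: [-3.085, -0.592, 0.001]
contact_force: [-0.1, 0.2, -0.2]
opening: 0.0
grip_force: 0.0
```

Run:
```python
from h import *
print(ctrl.tip_extent,ctrl.get_obs()["t"],ctrl.get_obs()["tool_pos"],rows([[.542,.250,.23]]))
```

```text
0.0726 1.4 [ 0.38790585 -0.16321825  0.30372144] [[ 0.4936 -0.5446  0.1228]]
```

Request:
{"api": "apply_moves", "payload": {"rows": [0.494,-0.545,0,0,0,0,0.494,-0.545,0,0,0,0,0.494,-0.545,0,0,0,0,0.494,-0.545,0,0,0,0,0.494,-0.545,0,0,0,0,0.494,-0.545,0,0,0,0,0.494,-0.545,0,0,0,0,0.494,-0.545,0,0,0,0,0.494,-0.545,0,0,0,0,0.494,-0.545,0.05,0,0,0,0.494,-0.545,0.123,0,0,0,0.494,-0.545,0.123,0,0,0,0.494,-0.545,0.123,0,0,0,0.494,-0.545,0.123,0,0,0]}}

```text
t: 2.8
tool_pos: [0.543, 0.2513, 0.2327]
tool_rot: [-3.085, -0.594, -0.006]
contact_force: [0.2, 0.0, 0.7]
opening: -0.0001
grip_force: 0.0
```

Run:
```python
from h import *
o=ctrl.get_obs();print(o["t"],o["tool_pos"],rows([[.542,.250,.19]]))
a,_=ctrl.get_image("top");b,_=ctrl.get_image("scene")
A=cv2.resize(a[130:280,180:380],None,fx=4,fy=4);B=cv2.resize(b[80:230,300:500],None,fx=4,fy=4)
cv2.imwrite("pics/p1.png",cv2.resize(np.hstack([A[:,:400],B[:,200:600]]),(800,600)))
```

```text
2.8 [0.5430255  0.2513407  0.23274776] [[-0.0027  0.0014  0.0712]]
```

View pics/p1.png

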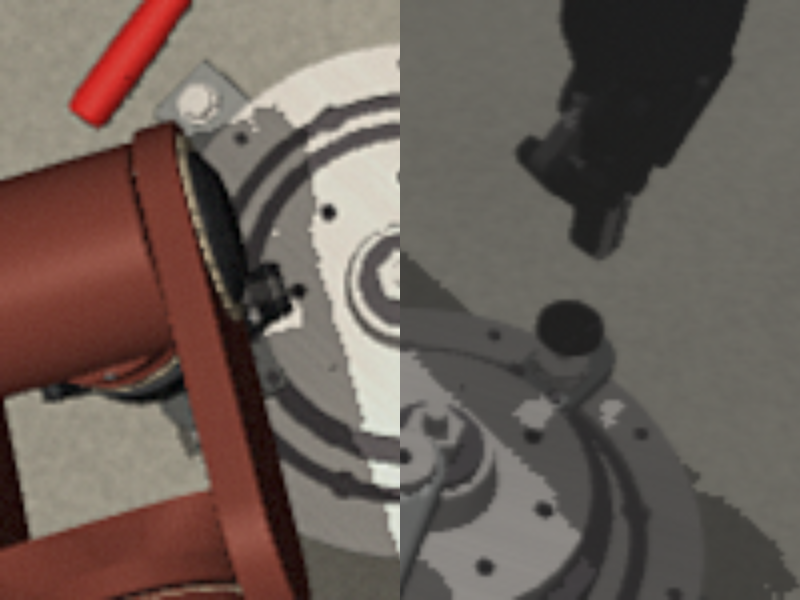

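The right half shows the shut fingertips (tip at scene (400,144)) above the plunger head at (392,162), and nothing is touching. I'll go down until contact.

Request:
{"api": "apply_moves", "payload": {"rows": [-0.002,0.001,0.04,0,0,0,-0.002,0.001,0.071,0,0,0,-0.002,0.001,0.071,0,0,0,-0.002,0.001,0.071,0,0,0]}}

```text
t: 3.3
tool_pos: [0.5412, 0.251, 0.189]
tool_rot: [-3.084, -0.596, -0.003]
contact_force: [0.7, 0.1, 0.3]
opening: 0.0002
grip_force: 0.0
```

Request:
{"api": "apply_moves", "payload": {"rows": [0,0,0.004,0,0,0,0,0,0.008,0,0,0,0,0,0.012,0,0,0,0,0,0.012,0,0,0,0,0,0.012,0,0,0]}}

```text
t: 3.8
tool_pos: [0.5406, 0.2509, 0.1803]
tool_rot: [-3.084, -0.596, 0.0]
contact_force: [0.3, -0.4, -0.3]
opening: 0.0003
grip_force: 0.0
```

Request:
{"api": "apply_moves", "payload": {"rows": [0,0,0.004,0,0,0,0,0,0.008,0,0,0,0,0,0.012,0,0,0,0,0,0.012,0,0,0,0,0,0.012,0,0,0]}}

```text
t: 4.3
tool_pos: [0.5408, 0.251, 0.1736]
tool_rot: [-3.084, -0.596, -0.001]
contact_force: [-0.9, -0.7, 2.8]
opening: 0.0003
grip_force: 1.6
```

Contact came at TCP z 0.1736, which matches the tip extent and the 101 mm head height. Now I'll press about 11 mm.

Request:
{"api": "apply_moves", "payload": {"rows": [0,0,0.004,0,0,0,0,0,0.008,0,0,0,0,0,0.012,0,0,0,0,0,0.016,0,0,0,0,0,0.019,0,0,0,0,0,0.019,0,0,0,0,0,0.019,0,0,0]}}

```text
t: 5.0
tool_pos: [0.5413, 0.2512, 0.1628]
tool_rot: [-3.084, -0.596, -0.003]
contact_force: [-1.2, 0.4, 7.3]
opening: -0.0
grip_force: 3.7
```

Run:
```python
from h import *
o=ctrl.get_obs();p=np.array(o["tool_pos"]);print(o["t"],p,o["contact_force"])
c=np.array([.592,.1475]);a=np.radians(np.arange(3,46.1,3));a=np.r_[a,np.radians(45)][np.r_[0:len(a)]]
d=p[:2]-c
T=np.array([[*(c+Ro.from_euler("z",t).as_matrix()[:2,:2]@d),p[2]] for t in a])
print(np.degrees(a),rows(T))
```

```text
5.0 [0.5412751  0.25122513 0.16284132] [-1.2195255   0.37617412  7.28106586]
[ 3.  6.  9. 12. 15. 18. 21. 24. 27. 30. 33. 36. 39. 42. 45.] [[-1.000e-02  1.000e-03 -0.000e+00]
 [-2.000e-02  2.500e-03 -0.000e+00]
 [-2.990e-02  4.600e-03 -1.000e-04]
 [-3.960e-02  7.100e-03 -1.000e-04]
 [-4.920e-02  1.020e-02 -1.000e-04]
 [-5.860e-02  1.370e-02 -1.000e-04]
 [-6.780e-02  1.780e-02 -1.000e-04]
 [-7.680e-02  2.230e-02 -1.000e-04]
 [-8.560e-02  2.730e-02 -2.000e-04]
 [-9.410e-02  3.270e-02 -2.000e-04]
 [-1.023e-01  3.860e-02 -2.000e-04]
 [-1.101e-01  4.490e-02 -2.000e-04]
 [-1.177e-01  5.160e-02 -2.000e-04]
 [-1.248e-01  5.870e-02 -2.000e-04]
 [-1.316e-01  6.610e-02 -3.000e-04]]
```

Request:
{"api": "apply_moves", "payload": {"rows": [0,0,0.002,0,0,0,0,0,0.002,0,0,0,-0.01,0.001,0.002,0,0,-0.0333,-0.02,0.0025,0.002,0,0,-0.0667,-0.03,0.0046,0.002,0,0,-0.1,-0.0396,0.0071,0.002,0,0,-0.1333,-0.0492,0.0102,0.002,0,0,-0.1667,-0.0586,0.0137,0.002,0,0,-0.2,-0.0678,0.0178,0.002,0,0,-0.2333,-0.0678,0.0178,0.002,0,0,-0.2333,-0.0678,0.0178,0.002,0,0,-0.2333]}}

```text
t: 6.1
tool_pos: [0.5075, 0.2261, 0.1618]
tool_rot: [-2.924, -1.148, -0.003]
contact_force: [-1.0, 0.9, 7.7]
opening: -0.0002
grip_force: 3.9
```

Run:
```python
from h import *
o=ctrl.get_obs();p=np.array(o["tool_pos"]);print(o["t"],p,o["contact_force"],np.round(o["q"],2))
c=np.array([.592,.1475]);d=p[:2]-c;print(np.linalg.norm(d),np.degrees(np.arctan2(d[1],d[0])))
a0=np.radians(116.0);a=a0+np.radians(np.r_[24:45:3,45])
T=np.c_[c[0]+.115*np.cos(a),c[1]+.115*np.sin(a),np.full(len(a),p[2])];print(rows(T))
a,_=ctrl.get_image("top");b,_=ctrl.get_image("scene")
A=a[150:270,200:320];B=b[110:230,310:430]
cv2.imwrite("pics/p2.png",cv2.resize(np.hstack([A,B]),(800,400)))
```

```text
6.1 [0.50745203 0.22608941 0.16179646] [-0.99531163  0.85651314  7.69198851] [0.29 0.02 1.9  0.   1.22 1.11]
0.11543247136374157 137.09178738129268
[[-0.0096  0.0017 -0.    ]
 [-0.0195  0.0032 -0.    ]
 [-0.0294  0.0052 -0.0001]
 [-0.0391  0.0077 -0.0001]
 [-0.0486  0.0108 -0.0001]
 [-0.058   0.0143 -0.0001]
 [-0.0672  0.0183 -0.0001]
 [-0.0762  0.0228 -0.0001]]
```

View pics/p2.png

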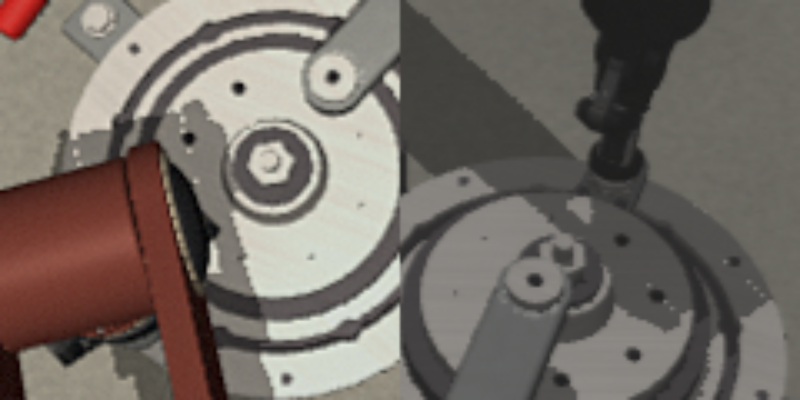

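The right half shows the fingertip still on the head at crop (615,160), and the arm and table have come along about 21°. I'll continue to 45°.

Request:
{"api": "apply_moves", "payload": {"rows": [-0.0096,0.0017,0,0,0,-0.032,-0.0195,0.0032,0,0,0,-0.065,-0.0294,0.0052,0,0,0,-0.1,-0.0391,0.0077,0,0,0,-0.133,-0.0486,0.0108,0,0,0,-0.167,-0.058,0.0143,0,0,0,-0.2,-0.0672,0.0183,0,0,0,-0.233,-0.0762,0.0228,0,0,0,-0.266,-0.0762,0.0228,0,0,0,-0.266,-0.0762,0.0228,0,0,0,-0.266]}}

```text
t: 7.2
tool_pos: [0.4832, 0.1847, 0.1616]
tool_rot: [2.622, 1.729, 0.002]
contact_force: [-2.2, -1.0, 7.4]
opening: 0.0001
grip_force: 4.0
```

Run:
```python
from h import *
o=ctrl.get_obs();p=np.array(o["tool_pos"]);print(o["t"],p,o["contact_force"])
c=np.array([.592,.1475]);d=p[:2]-c;print(np.linalg.norm(d),np.degrees(np.arctan2(d[1],d[0])))
a,_=ctrl.get_image("top");b,_=ctrl.get_image("scene")
A=a[150:270,200:320];B=b[110:230,310:430]
cv2.imwrite("pics/p3.png",cv2.resize(np.hstack([A,B]),(800,400),interpolation=2))
```

```text
7.2 [0.48315163 0.18472493 0.16159186] [-2.210162   -0.9788187   7.37580708]
0.1150376576079438 161.11988099337606
```

View pics/p3.png

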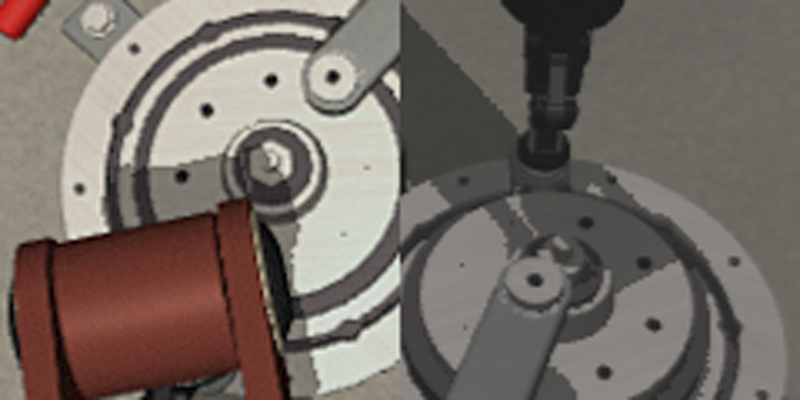

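The flange holes, at top pixels (281,174), (262,183) and (255,203), have returned to their original pattern. That means the table has turned 45° to well within the capture range. I'll lift straight up.

Request:
{"api": "apply_moves", "payload": {"rows": [0,0,-0.005,0,0,0,0,0,-0.01,0,0,0,0,0,-0.015,0,0,0,0,0,-0.02,0,0,0,0,0,-0.025,0,0,0,0,0,-0.03,0,0,0,0,0,-0.06,0,0,0,0,0,-0.12,0,0,0,0,0,-0.2,0,0,0,0,0,-0.2,0,0,0,0,0,-0.2,0,0,0]}}

```text
t: 8.4
tool_pos: [0.483, 0.1848, 0.2817]
tool_rot: [2.622, 1.729, 0.003]
contact_force: [-0.4, 0.6, -0.4]
opening: 0.0
grip_force: 0.0
```

Run:
```python
from h import *
print(rows([[.3,-.2,.3]]))
```

```text
[[-0.7096 -0.0279 -0.0316]]
```

Request:
{"api": "apply_moves", "payload": {"rows": [-0.5,0.1,0,0,0,0,-0.5,0.1,0,0,0,0,-0.5,0.1,0,0,0,0,-0.5,0.1,0,0,0,0,-0.5,0.1,0,0,0,0,-0.5,0.1,0,0,0,0,-0.5,0.1,0,0,0,0,-0.5,0.1,0,0,0,0,-0.5,0.1,0,0,0,0,-0.5,0.1,0,0,0,0]}}

```text
t: 9.4
tool_pos: [0.4198, -0.1132, 0.2797]
tool_rot: [-2.619, -1.732, 0.001]
contact_force: [0.4, -0.5, 0.1]
opening: -0.0
grip_force: 0.0
```

Run:
```python
from h import *
a,d=ctrl.get_image("top");b,e=ctrl.get_image("scene")
A=a[150:290,200:340];B=b[110:250,290:430]
cv2.imwrite("pics/p4.png",cv2.resize(np.hstack([A,B]),(800,400),interpolation=2))
m=ctrl.camera_model("top");R=np.array(m["R"])
q=R@[.4832,.1847,.101]+m["t"];u=np.array(m["mtx"])@q/q[2];print(u)
x,y=int(u[0]),int(u[1])
t,s,l=blob(a,(x-16,y-14,x+18,y+18),45)
print(ctrl.get_obs()["t"],t,s,onz("top",t,.101),"head z",np.median([deproj("top",(i,j),d[j,i])[2] for i in range(int(t[0])-4,int(t[0])+5) for j in range(int(t[1])-4,int(t[1])+5)]))
```

```text
[262.9589021  249.17075542   1.        ]
9.5 [262.52941176 247.37254902] [251 241  21  17  51] [0.48702791 0.18574261 0.101     ] head z 0.1011525483334732
```

View pics/p4.png

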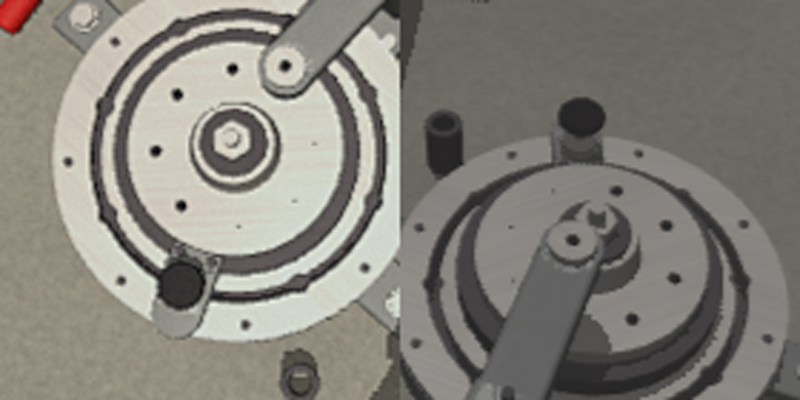

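The head is back up at z 0.101 over the next hole, at crop (182,285). The flange is aligned, the socket is untouched and the hand is clear, so I'll hand the job in.

```bash
python3 -c "
from station import ctrl
print(ctrl.finish_job())"
```

```text
the job is handed in; nothing more can be done
None
```

The table is turned one hole (45°) anticlockwise, the plunger has sprung back up to its full 101 mm over that hole, and the hand is clear; the job was handed in at about 9.5 s, with no verdict returned.

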